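Load the cell into a doll's sound unit

TASK

The doll's sound unit is held in the vice with its cover off and needs a fresh cell. Take the one big cell from the rack, press its flat end back against the coil spring in the empty bay with the button end still raised, then tip the button end down in front of the brass contact and press the cell fully home, so that it lies level and stays when you let go. Do not force anything, the spring and the plastic are delicate, and leave everything else on the bench as it lies.

Things in the scene. Friction and masses are not known exactly. Their poses are not given: they have to be found in the camera images.
- cell: The big dry cell to load: a plain grey cylinder with bare steel ends, 34 mm in diameter, 61.5 mm long over all, about 140 g. Lies on its side in one of the rack's three places. Origin at its middle (on the axis); its x axis runs along the cylinder from the flat end to the button end.
- cell_button (a point): Tip of the big cell's button end, on the axis, 30.75 mm from the cell's middle. This end carries a small round steel button, 10 mm in diameter, that stands 2 mm proud of the shoulder.
- cell_flat (a point): Centre of the big cell's flat end, on the axis, 30.75 mm from the cell's middle.
- bay (a point): Where the cell's middle lies when fully home in the sound unit's bay; z up, x along the bay from spring to brass contact. Floor 17 mm below, a spine 28 mm wide. Side walls 39 mm apart stand only at the two ends (x below -24 and above +24 mm), to 3 mm above this point; between them both sides are open down past the floor, for fingers.
- contact (a point): Middle of the brass contact's face, 30.75 mm from point bay along +x; it stands 2 mm proud of a plastic end wall 45 mm wide whose top is 7 mm above this point.
- spring_rest (a point): Where the front of the free coil spring's end disc (14 mm across, on the bay's axis) is, 24.75 mm from point bay along -x: the free gap is 6 mm shorter than the cell. The spring yields along x only: 1 N at first touch, then 1.3 N per mm (9 N when seated). Two stop ribs beside it (y = +-13 mm, 20 mm up from the floor) stop the cell after 7.5 mm of travel (11 N). A wall 14 mm behind rises 9 mm above this point.
- unit: The doll's sound unit of white plastic, held in the vice, cover off: a speaker housing 50 x 60 x 44 mm with a round grille, and beyond it the open bay for one big cell. Origin on its underside below the bay's middle (22 mm above the table); x along the bay from the spring to the brass contact, z up. The housing's top is 44 mm above the origin, at x = -94 to -43 mm. The thin plastic cracks if the cell is leaned on it with more than about 10 N over the spring's own push.
- vice: Low steel machine vice bolted to the bench, about 64 x 190 mm, its jaws 52 mm high, closing along its y axis on the speaker housing. Origin on the table below the middle of the jaws; the bay's middle is 69 mm from it along its x. A screw with a cross bar reaches to y = +130 mm.
- rack: Wooden rack for cells, 94 x 200 x 10 mm, origin on the table below its middle, with three places along y (-62, 0, +62 mm). In each a cell lies along the rack's x on two half-round beads (outer sides 14 mm either side of the cell's axis, tops 14 mm above the table); the big cell's axis is then 28.5 mm above the table.
- small_a: A smaller cell, 26 mm in diameter, 50 mm long, in another place of the rack; not wanted. Origin at its middle.
- small_b: A second smaller cell, 26 x 50 mm, in the third place of the rack; not wanted. Origin at its middle.
- cover: The unit's loose battery cover, white plastic plate 90 x 44 x 8 mm, lying on the bench. Origin on its underside.
- driver: Screwdriver with a wooden handle, lying on the bench. Origin on the bench below it.
- doll_leg: White porcelain doll's leg, 132 mm long, lying on the bench. Origin on the bench below its middle.
- paint_jar: Small glass jar with a steel lid, 48 mm across, 55 mm high, standing. Origin under its middle.
- tweezers: Steel tweezers, 110 mm long, lying on the bench. Origin under the middle.
- screw_dish: Small white dish, 64 mm across, 16 mm high. Origin under its middle.
- glue_tin: Tin with a paper label, 60 mm across, 75 mm high, standing. Origin under its middle.
Not all that is in view belongs to the job. What is shaped like the cell but blue or red is not meant.

How it is judged:
By the outcome, as a careful person would: the job done as asked, in the order asked, and still so for the second after the job is handed in, with the robot touching nothing.
It also fails if it takes over 64 s, if anything falls off the work surface, if the arm or the gripper's body presses on something with over 40 N, if the wrist force passes 120 N, or if a joint passes its speed limit or range.

ROBOT

A 6-joint arm with a two-finger parallel gripper is mounted at the origin on the work surface. World frame = base frame: x ahead of the robot, y to its left, z up, the work surface at z = 0. Lengths are in m, angles in rad, forces in N, time in s.
With the tool pointing down it reaches from about 0.375 to 0.975 m from the base axis. Payload 3.8 kg.
Tool frame: the origin (TCP) lies at the very end of the fingers, on their centre line; the grasp point (between the pads) lies 19 mm behind it; z points along the fingers, y is the direction in which the jaws open and shut (so a half turn about z gives the same grasp; the last joint's range is limited). The gripper opens to 85 mm and grips with 20 to 120 N. Pads are 22 mm wide; open, the fingers measure 114 mm over their backs; the gripper's body (76 mm by 85 mm) begins 54 mm behind the grasp point. The pads swing forward as they close: fully open they stand 13 mm farther back than shut.
Start: joints at [1.124, 0.264, 1.604, -0, 1.274, -0.037], TCP at [0.269, 0.619, 0.231] pointing down, gripper open.
Joint ranges: [-2.63, 2.63], [-0.94, 2.18], [0.31, 2.57], [-1.31, 4.45], [0, 2.66], [-2.55, 2.55]. Speed limits (rad/s): [2.57, 2.57, 3.14, 3.14, 3.14, 3.14].

INTERFACE

Orientations are given as a rotation vector (axis times angle).
In Python, from workcell import status, read_camera, camera_info, order gives the robot as it stands.
- The arm moves only by the tool move_arm, never from a script. Its argument "deltas" is a list of rows, each a list of 3 entries, a list of its own where there are three numbers: the turn, a rotation vector about the world's x, y, z as a fraction of full scale, then the shift along the world's x, y, z as a fraction of full scale, then the closure, from -1 (fully open) to 1 (shut), so that 0 is half open. A call has 1 to 20 rows; each row is the pose to reach, as a shift and turn from the pose commanded when the call began; what a row does not reach only later rows make up. Full scale, the value 1, is 0.1 m for a shift and pi/2 rad for a turn. A row lasts 1/8 s, in which the tool goes at most 62.5 mm and 10.7 degrees, less where a joint would pass 70% of its speed; a pose out of reach is approached as far as the arm can. A call with a number of a shift or a turn outside -1 to 1 is refused whole. A call with a gripper value outside its range is refused whole. The fingers move at their own pace and stop on an object; "grip_force" is the grip in N (left out, the last holds). Time passes only in rows, so rows that repeat a pose let the fingers close. It gives the time, the measured TCP pose, the force and the opening at its end, in the units of the state.
- status.read_state(): the state, without advancing time (a new reading comes with each control period).
- read_camera(name): name is "side" or "top"; returns (picture, depth): 480x640x3 uint8, red, green, blue; 480x640 float32, m along the optical axis (not along the pixel's ray), 0 where there is no reading.
- camera_info(name): a dict with "K" (3x3 intrinsics, pixels), "D" ([k1, k2, p1, p2, k3] as OpenCV has them; the pictures are not rectified), "R" (3x3) and "t" (3): a world point X has camera coordinates R X + t. Camera axes: x right, y down, z forward; pixel columns grow to the right and rows downward; lengths in m; the calibration is good to about 2 mm. A picture is of the moment at which its call begins. camera_info takes no time and is no camera call.
- order.finish_job(): hands the job in, once; it reports no verdict.
The state is a dict: "time": time; "q": joint angles; "joint_vel": joint speeds; "joint_torque": joint torques, N m; "tool_pos": TCP position; "tcp_rot": TCP orientation; "wrist_force": force on the tool from outside, world axes, zero at the start; "torque": the same for the moment, N m; "width": opening from 0.0 (shut) to 1.0 (fully open).
Only numpy, scipy, OpenCV 4.12 (cv2) and the standard library are available. Lean on these libraries where they do the work, as an engineer would, in place of code of your own. Each camera call takes 0.05 s, during which the arm holds its last target. There are 200 camera calls.

## Working session

There is one attempt and no reset: what is moved stays moved. The work goes in short steps, Python scripts to look and compute and a tool call to move; the robot and the scene stay as the last step left them, time stands still between calls to the robot, and variables do not carry over. Pictures are saved under pics/ and viewed, about 8 in all and at most 12, crops included, and the job is handed in when it is done.

Besides the shell and the picture viewer there is one more tool, called by a JSON object that holds its "name" and its "arguments", one argument or row to a line. move_arm: Moves the arm, as the interface text tells. Its arguments: {"type":"object","properties":{"deltas":{"type":"array","items":{"type":"array"}},"grip_force":{"type":"number"}},"required":["deltas"]}

```bash
mkdir -p pics; cat > h.py <<'E'
import numpy as np, cv2
from workcell import status, read_camera, camera_info, order
def cap(n,tag):
    p,d=read_camera(n); cv2.imwrite(f'pics/{tag}.png',p[:,:,::-1]); np.save(f'pics/{tag}.npy',d); return p,d
def world(n,d,u,v,w=2):
    c=camera_info(n);K=np.array(c['K']);D=np.array(c['D']);R=np.array(c['R']);t=np.array(c['t'])
    a=d[int(v)-w:int(v)+w+1,int(u)-w:int(u)+w+1]; z=np.median(a[a>0])
    x=cv2.undistortPoints(np.array([[[u,v]]],float),K,D)[0,0]
    return R.T@(np.array([x[0]*z,x[1]*z,z])-t)
def cloud(n,d):
    c=camera_info(n);K=np.array(c['K']);D=np.array(c['D']);R=np.array(c['R']);t=np.array(c['t'])
    g=np.mgrid[0:480,0:640];uv=np.stack([g[1],g[0]],-1).reshape(-1,1,2).astype(float)
    x=cv2.undistortPoints(uv,K,D)[:,0];z=d.reshape(-1,1)
    P=(np.hstack([x,np.ones_like(z)])*z-t)@R
    P[z[:,0]<=0]=np.nan
    return P.reshape(480,640,3)
def proj(n,X):
    c=camera_info(n);R=np.array(c['R'])
    return cv2.projectPoints(np.array(X,float).reshape(-1,1,3),cv2.Rodrigues(R)[0],np.array(c['t'],float),np.array(c['K']),np.array(c['D']))[0][:,0]
E
python3 - <<'E'
from h import *
for n in('top','side'):
    cap(n,n+'0'); c=camera_info(n); print(n,np.array(c['K'])[0,0],-np.array(c['R']).T@c['t'],np.array(c['R'])[2])
print(status.read_state())
E
```

```text
top 533.7117410283118 [ 0.37341084 -0.02197776  1.20800623] [ 0.18027648  0.01146231 -0.98354919]
side 445.3219560607256 [0.25276853 0.55361978 0.80978577] [ 0.34347106 -0.56391922 -0.75101447]
{'time': 0.1, 'q': array([ 1.12411838e+00,  2.64690694e-01,  1.60525593e+00,  2.66625987e-05,
        1.27368784e+00, -3.69139019e-02]), 'joint_vel': array([-0.00194986, -0.00310031, -0.00121664,  0.00092562, -0.00068387,
        0.0012833 ]), 'joint_torque': array([ 2.72960660e-04, -5.16707468e+01, -3.68589234e+01, -8.82677978e-05,
        6.32503172e-03,  1.61082369e-05]), 'tool_pos': array([0.26863031, 0.61851971, 0.23006785]), 'tcp_rot': array([-0.63906944, -3.07537931,  0.00310388]), 'wrist_force': array([-0.22967151, -0.72874173,  0.3082529 ]), 'torque': array([ 0.00563233,  0.04789719, -0.02444955]), 'width': 1.003747431578297}
```

View pics/top0.png

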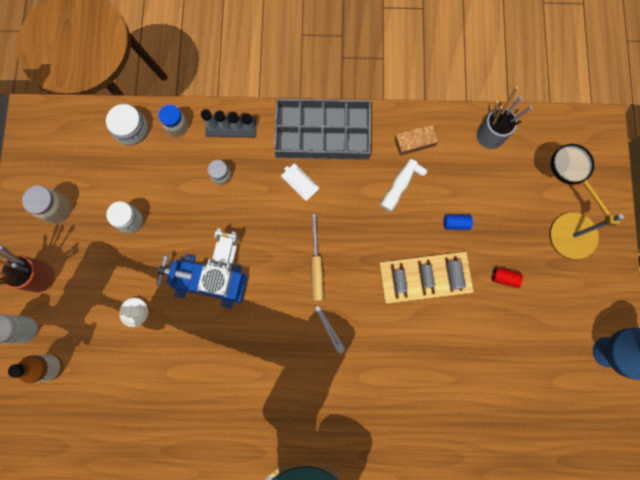

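View pics/side0.png

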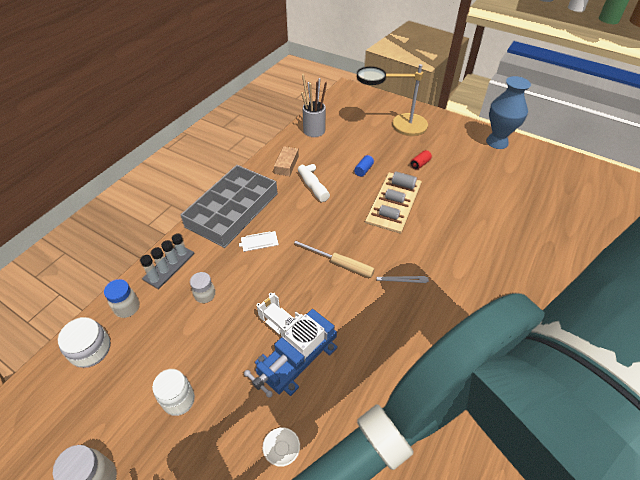

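The top view shows the vice and unit at about (210,280), with the bay around (225,248). The rack is at (427,277), and the big cell is in its right-hand place at (456,274). Next I'll take enlarged crops.

```bash
python3 - <<'E'
from h import *
t=cv2.imread('pics/top0.png');s=cv2.imread('pics/side0.png')
a=cv2.resize(t[220:310,165:265],None,fx=4,fy=4,interpolation=cv2.INTER_CUBIC) #400x360
b=cv2.resize(t[245:310,375:475],None,fx=4,fy=4,interpolation=cv2.INTER_CUBIC) #400x260
c=cv2.resize(s[285:365,245:345],None,fx=4,fy=4,interpolation=cv2.INTER_CUBIC) #400x320
e=cv2.resize(s[165:235,360:430],None,fx=4,fy=4,interpolation=cv2.INTER_CUBIC) #280x280
o=np.zeros((600,800,3),np.uint8);o[:320,:400]=a[:320];o[:260,400:]=b;o[330:600,:400]=c[:270];o[270:550,400:680]=e
cv2.imwrite('pics/crop1.png',o)
d=np.load('pics/top0.npy');P=cloud('top',d)
for r in ((220,310,165,265),(245,310,375,475)):
  Q=P[r[0]:r[1],r[2]:r[3]]
  print(np.nanmin(Q[...,2]),np.nanmax(Q[...,2]))
np.set_printoptions(linewidth=250)
print((P[225:272:2,200:250:2,2]*1000).round())
print((P[250:300:2,440:474:2,2]*1000).round())
E
```

```text
-0.008517102615016557 0.0746885858266514
-0.007251090504855961 0.050362206594549916
[[-0. -1.  4.  4. -0. -0. -1.  3. -2.  3.  2. -1.  1. -3. -1.  0. -1. -2.  0. -2. -4. -0.  1.  3.  1.]
 [ 1.  1. -4. nan -3.  2. -0. -0. -2.  0.  1.  1.  0. -2. -1.  1.  0.  4. -1.  1.  1. -0.  1.  1. -1.]
 [ 0.  1. -0. -2. -1.  1. -1.  1.  0. 60. 57.  1.  2. -1. -2. -4. -3. -1. -2. -1.  4.  5.  1. -3.  1.]
 [ 0. -4.  2. -2. -1.  3. -1. -2. 58. 60. 63. 45. -4.  1.  1. -3.  0. -2.  1. -0.  2. -1. -0. -2.  1.]
 [-2. -2.  2. -3.  0. -4. -4.  3. 64. 64. 64. 68. 64. 68. -1. -2. 63. 62.  2.  0.  1.  5. -1.  3. -0.]
 [ 0.  2. -1.  0.  2.  2.  3.  3. 58. 45. 41. 45. 64. 62. 66. 64. 66. 64. 38.  0.  0.  3.  1.  5.  5.]
 [-0.  1. -0.  2.  2.  3.  4. -1. 57. 40. -4. 40. 41. 41. 49. 51. 51. 62. 41.  2. -4.  1. -2. -3.  2.]
 [-1. -1. -7.  4. -0.  1.  0.  2.  1. 36. 37. 41. 38. 40. 45. 42. 37. 65. 35.  3.  3. -2.  3.  1. -3.]
 [ 3.  3.  4. -5. -2.  2.  1. -1.  0.  1. 40. 36. 42. 39. 41. 39. 39. 55. 34.  2. -1.  0.  2.  1.  1.]
 [ 1.  2. -2.  1. -2. -1. -4.  1. -2. 30. 40. 41. 39. 44. 41. 42. 39. -2. 26.  3. -2.  1.
[... 2532 characters left out ...]
12. 10. 14. 35. 44. 40. 44. 44. 46. 42. 35. 12.  7. 12.  2.]
 [ 8. 13. 10.  9. 14. 38. 40. 43. 48. 48. 46. 43. 37. 10. 12. 13. -0.]
 [ 9.  9. 13.  9.  9. 35. 42. 42. 43. 44. 45. 47. 41. 11. 11.  7.  1.]
 [11.  8. 12. 11. 11. 34. 42. 42. 49. 49. 47. 46. 44. 15. 10. 10.  1.]
 [12.  9. 12. 13. 12. 29. 38. 39. 34. 23. 13. 10. 13. 12. 12. 14. 11.]
 [ 8. 14. 10. 16. 10. 18. 20. 13. 12.  7. 19.  9. 12. 10. 14. 13. 16.]
 [13. 13. 12.  7. 10. 11.  8.  8. 14.  7.  9.  9. 11. 10.  9. 10.  0.]
 [ 7.  7. 11. 13. 13.  8. 13.  8. 11.  5.  1.  2.  0. -3.  2.  1. -0.]
 [ 5. -1.  1.  3. -1.  1. -5.  2. -1.  3.  2.  1.  2.  4. -0.  1. -3.]
 [-1.  3.  2. -2. -2.  2.  3.  2.  3.  4. -1.  1.  1.  1.  2.  0.  0.]]
```

View pics/crop1.png

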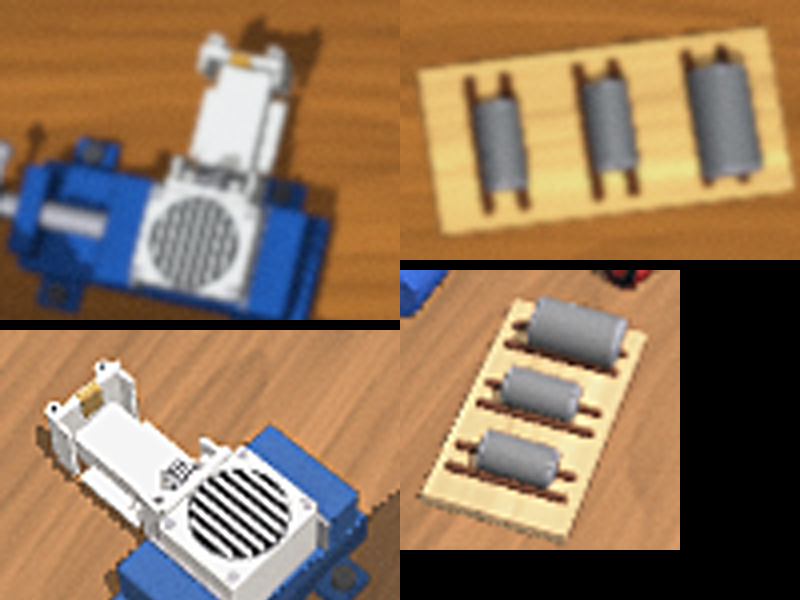

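```bash
python3 - <<'E'
from h import *
t=cv2.imread('pics/top0.png');s=cv2.imread('pics/side0.png')
f=8
def z(i,u0,u1,v0,v1):
    o=cv2.resize(i[v0:v1,u0:u1],None,fx=f,fy=f,interpolation=cv2.INTER_CUBIC)
    for u in range(u0,u1):
        if u%10==0:
            cv2.line(o,((u-u0)*f+4,0),((u-u0)*f+4,5),(0,0,255),1); cv2.putText(o,str(u),((u-u0)*f-6,16),0,.35,(0,0,255),1)
    for v in range(v0,v1):
        if v%10==0:
            cv2.line(o,(0,(v-v0)*f+4),(5,(v-v0)*f+4),(0,0,255),1); cv2.putText(o,str(v),(6,(v-v0)*f+8),0,.35,(0,0,255),1)
    return o
o=np.zeros((600,800,3),np.uint8)
a=z(t,198,248,228,302);o[:a.shape[0],:400]=a
b=z(t,441,475,252,297);o[:360,410:682]=b
c=z(s,385,423,168,196);o[365:365+224,410:410+304]=c
cv2.imwrite('pics/z1.png',o)
cv2.imwrite('pics/z2.png',z(s,250,340,290,365))
E
```

```text
(no output)
```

View pics/z1.png

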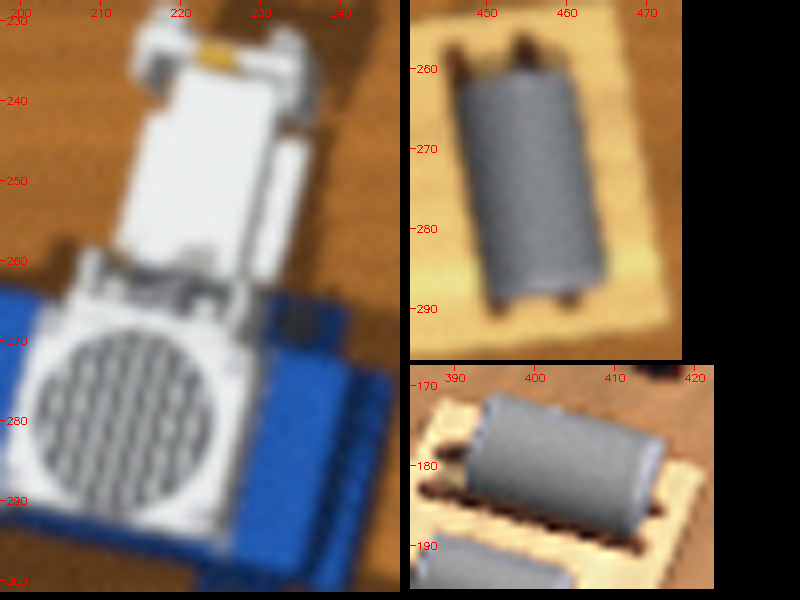

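View pics/z2.png

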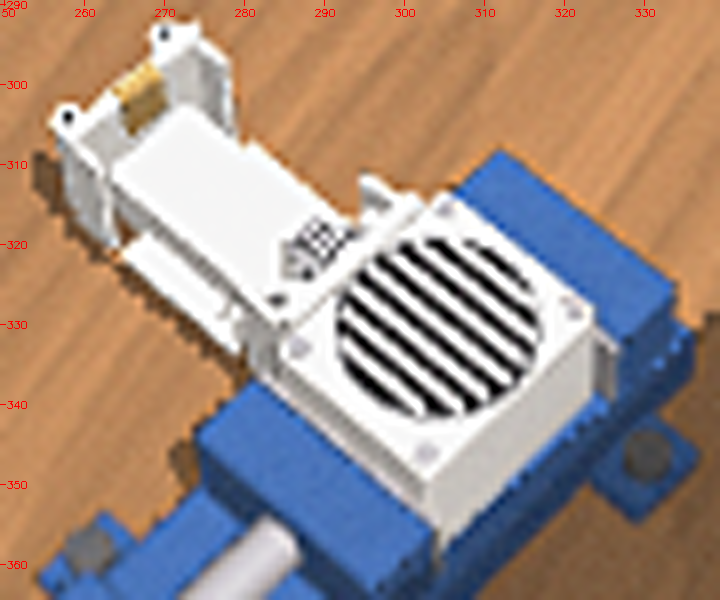

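```bash
cat > fit.py <<'E'
from h import *
from scipy.optimize import least_squares, minimize
M=1e-3
hc=[(-43,30,66),(-43,-30,66),(-94,-30,66),(-94,30,66),(-68.5,0,66)]
obs={'side':([(284.9,333.3),(304.5,313.3),(323.5,329.3),(302.6,348.9),(304.2,330.5),(267.8,302.4)],hc+[(30.75,0,57)]),
 'top':([(202.5,266),(230.3,271),(226,295.6),(198.5,291.2),(213.1,280),(224.8,234.6)],hc+[(31.75,0,63)])}
def T(p,m):
    m=np.array(m)*M;c,s=np.cos(p[2]),np.sin(p[2])
    return np.c_[p[0]+c*m[:,0]-s*m[:,1],p[1]+s*m[:,0]+c*m[:,1],m[:,2]]
for cams in (['side','top'],['side'],['top']):
    f=lambda p:np.concatenate([(proj(n,T(p,obs[n][1]))-obs[n][0]).ravel() for n in cams])
    r=least_squares(f,[.45,.3,-.3]);print(cams,r.x,np.degrees(r.x[2]));print(r.fun.round(1))
# cell
def masks():
    o={}
    for n,(u0,u1,v0,v1) in {'top':(438,478,250,298),'side':(382,426,166,198)}.items():
        i=cv2.imread(f'pics/{n}0.png').astype(int)
        P=cloud(n,np.load(f'pics/{n}0.npy'))
        sat=i.max(2)-i.min(2); m=np.zeros((480,640),bool)
        m[v0:v1,u0:u1]=((sat<40)&(i.mean(2)>75))[v0:v1,u0:u1]
        k,l,st,_=cv2.connectedComponentsWithStats(m.astype(np.uint8)); b=1+np.argmax(st[1:,4]); o[n]=(l==b).astype(float); print(n,st[b])
    return o
mk=masks(); S=8
def rend(n,p,but=0):
    a=np.linspace(0,2*np.pi,60);pts=[]
    lo,hi=-30.75,30.75
    if but>=0: hi=28.75
    if but<0: lo=-28.75
    for x in(lo,hi): pts+= [(x,17*np.cos(t),28.5+17*np.sin(t)) for t in a]
    u=proj(n,T(p,pts)); h=cv2.convexHull(u.astype(np.float32))[:,0]
    im=np.zeros((480,640),np.uint8)
    u0,v0=(436,246) if n=='top' else (380,162)
    im=np.zeros((56*S,56*S),np.uint8); cv2.fillPoly(im,[((h-[u0,v0]+.5)*S).astype(np.int32)],255)
    f=np.zeros((480,640));f[v0:v0+56,u0:u0+56]=cv2.resize(im,(56,56),interpolation=cv2.INTER_AREA)/255.
    return f
P=cloud('top',np.load('pics/top0.npy'))[mk['top']>0]; c0=np.nanmean(P,0); print('depth mean',c0)
for cams in (['top','side'],['top'],['side']):
    for b in (1,-1):
        r=minimize(lambda p:sum(np.abs(rend(n,p,b)-mk[n]).sum() for n in cams),[c0[0],c0[1],.15],method='Nelder-Mead',options=dict(initial_simplex=[[c0[0],c0[1],.15],[c0[0]+.004,c0[1],.15],[c0[0],c0[1]+.004,.15],[c0[0],c0[1],.2]]))
        print(cams,b,r.x,np.degrees(r.x[2]),r.fun)
E
python3 fit.py
```

```text
['side', 'top'] [ 0.55948718  0.19474811 -0.17605794] -10.087376844994939
[-1.1 -1.   0.9 -1.6  1.8 -2.3  1.3 -0.2  0.5 -0.8  0.3  0.3 -0.4  0.1
 -1.2  0.5 -2.2 -0.9 -1.9 -2.  -0.2  0.3 -1.1  1.1]
['side'] [ 0.55920425  0.19592209 -0.19687468] -11.28008806866248
[-1.9 -0.4  0.6 -0.6  1.2 -0.8  0.1  0.9 -0.3  0.2  0.3  0.6]
['top'] [ 0.55936831  0.19343921 -0.15236538] -8.729893475456066
[ 0.6  0.5 -0.   0.3 -0.5 -1.  -0.4 -1.4  1.1  0.5 -0.8  1.1]
top [448 260  17  30 387]
side [392 172  25  17 275]
depth mean [ 0.51790155 -0.32134701  0.04220162]
['top', 'side'] 1 [ 0.52074823 -0.32377247  0.12535821] 7.182496561160318 105.7843137254902
['top', 'side'] -1 [ 0.51870867 -0.32422555  0.16392847] 9.392409416172859 104.81176470588235
['top'] 1 [ 0.52084945 -0.32368753  0.16614968] 9.519675246178945 65.45490196078431
['top'] -1 [ 0.51850223 -0.32421583  0.16297312] 9.337671821659354 65.47058823529412
['side'] 1 [ 0.52044419 -0.32350611  0.18291116] 10.480037628684656 37.58823529411765
['side'] -1 [ 0.51819126 -0.32359556  0.19074592] 10.928936269005616 37.772549019607844
```

```bash
cat > fit2.py <<'E'
import re
src=open('fit.py').read().split('for cams in')[0]; exec(src)
S=[(270,293.8,1,-1),(257.9,304.1,1,1)]
# params: x,y,yaw, du,dv side, du,dv top, a, xh, xe, xs1..4, housing half-depth shift
def f(p):
    r=[]
    q=p[:3];o={'side':p[3:5],'top':p[5:7]}
    a,xh,xe=p[7:10]
    for n in('side','top'):
        r.append((proj(n,T(q,obs[n][1]))+o[n]-obs[n][0]).ravel())
    r.append((proj('side',T(q,[(xh,-a,64),(xh,a,64),(xe,14,40),(xe,-14,40)]))+o['side']-[(270,293.8),(257.9,304.1),(263.5,311.8),(273.2,302.4)]).ravel())
    x=p[10:14]
    r.append((proj('top',T(q,[(x[0],14,40),(x[1],14,40),(x[2],-14,40),(x[3],-14,40)]))+o['top']-[(216.3,241.5),(212.3,258.8),(232.3,239.4),(227.9,261)]).ravel())
    r.append(p[3:7]/1.0)
    return np.concatenate(r)
p0=np.array([.559,.195,-.17,0,0,0,0,20,35,30,20,-20,20,-20.])
r=least_squares(f,p0,loss='soft_l1',x_scale=np.r_[.01,.01,.1,np.ones(11)])
print(r.x.round(4),np.degrees(r.x[2]));print(r.fun.round(1))
J=r.jac;C=np.linalg.pinv(J.T@J);print(np.sqrt(np.diag(C))[:3])
E
python3 fit2.py
```

```text
[  0.5598   0.1948  -0.1782  -0.3132   0.619    0.7367   0.0535  16.5736
  39.907   31.7126  19.3401 -20.3953  30.4255 -18.9192] -10.207732924006036
[-1.6 -0.4  0.5 -1.   1.3 -1.6  0.7  0.5 -0.1 -0.2 -0.2  0.9  0.3 -0.1
 -0.5  0.4 -1.6 -1.  -1.3 -2.1  0.4  0.2 -0.4  1.   0.1 -0.2  0.2 -0.1
 -0.5  0.2 -0.3  0.8  2.5  0.2  2.4  0.2 -0.1 -0.  -0.7 -0.1 -0.3  0.6
  0.7  0.1]
[0.00174794 0.002047   0.01181407]
```

{"name": "move_arm", "arguments": {
  "deltas": [
    [[0,0,-0.16],[0.26,-0.95,0],-0.2],
    [[0,0,-0.16],[0.26,-0.95,0],-0.2],
    [[0,0,-0.16],[0.26,-0.95,0],-0.2]
  ],
  "grip_force": 60
}}

```text
time: 0.48
tool_pos: [0.2953, 0.5217, 0.2307]
tcp_rot: [-1.023, -2.97, 0.003]
wrist_force: [-0.1, 1.0, -0.3]
width: 0.601
```

{"name": "move_arm", "arguments": {
  "deltas": [
    [[0,0,-0.16],[0.26,-0.95,0],-0.2],
    [[0,0,-0.16],[0.26,-0.95,0],-0.2],
    [[0,0,-0.16],[0.26,-0.95,0],-0.2]
  ]
}}

```text
time: 0.85
tool_pos: [0.3212, 0.428, 0.2311]
tcp_rot: [-1.386, -2.819, 0.0]
wrist_force: [-0.1, 0.8, -0.3]
width: 0.599
```

{"name": "move_arm", "arguments": {
  "deltas": [
    [[0,0,-0.164],[0.25,-0.94,0],-0.2],
    [[0,0,-0.164],[0.25,-0.94,0],-0.2],
    [[0,0,-0.164],[0.25,-0.94,0],-0.2]
  ]
}}

```text
time: 1.23
tool_pos: [0.3464, 0.3349, 0.2314]
tcp_rot: [-1.736, -2.618, -0.001]
wrist_force: [0.7, 1.2, 0.2]
width: 0.598
```

{"name": "move_arm", "arguments": {
  "deltas": [
    [[0,0,-0.164],[0.25,-0.94,0],-0.2],
    [[0,0,-0.164],[0.25,-0.94,0],-0.2],
    [[0,0,-0.164],[0.25,-0.94,0],-0.2]
  ]
}}

```text
time: 1.6
tool_pos: [0.3716, 0.2414, 0.2315]
tcp_rot: [-2.057, -2.374, -0.002]
wrist_force: [-0.7, -0.1, -0.9]
width: 0.601
```

{"name": "move_arm", "arguments": {
  "deltas": [
    [[0,0,-0.164],[0.25,-0.94,0],-0.2],
    [[0,0,-0.164],[0.25,-0.94,0],-0.2],
    [[0,0,-0.164],[0.25,-0.94,0],-0.2]
  ]
}}

```text
time: 1.98
tool_pos: [0.3969, 0.1476, 0.2316]
tcp_rot: [-2.345, -2.09, -0.002]
wrist_force: [-0.5, -0.2, -0.6]
width: 0.598
```

{"name": "move_arm", "arguments": {
  "deltas": [
    [[0,0,-0.164],[0.25,-0.94,0],-0.2],
    [[0,0,-0.164],[0.25,-0.94,0],-0.2],
    [[0,0,-0.164],[0.25,-0.94,0],-0.2]
  ]
}}

```text
time: 2.35
tool_pos: [0.422, 0.0537, 0.2314]
tcp_rot: [-2.593, -1.772, -0.001]
wrist_force: [-0.2, 0.3, 0.5]
width: 0.594
```

{"name": "move_arm", "arguments": {
  "deltas": [
    [[0,0,-0.164],[0.25,-0.94,0],-0.2],
    [[0,0,-0.164],[0.25,-0.94,0],-0.2],
    [[0,0,-0.164],[0.25,-0.94,0],-0.2]
  ]
}}

```text
time: 2.72
tool_pos: [0.4472, -0.0403, 0.2313]
tcp_rot: [-2.799, -1.425, -0.001]
wrist_force: [0.1, 0.7, -0.2]
width: 0.6
```

{"name": "move_arm", "arguments": {
  "deltas": [
    [[0,0,-0.164],[0.25,-0.94,0],-0.2],
    [[0,0,-0.164],[0.25,-0.94,0],-0.2],
    [[0,0,-0.164],[0.25,-0.94,0],-0.2]
  ]
}}

```text
time: 3.1
tool_pos: [0.4721, -0.1342, 0.2311]
tcp_rot: [-2.958, -1.054, -0.001]
wrist_force: [0.3, 0.2, -0.5]
width: 0.598
```

{"name": "move_arm", "arguments": {
  "deltas": [
    [[0,0,-0.164],[0.25,-0.94,0],-0.2],
    [[0,0,-0.164],[0.25,-0.94,0],-0.2],
    [[0,0,-0.164],[0.25,-0.94,0],-0.2]
  ]
}}

```text
time: 3.48
tool_pos: [0.4971, -0.2281, 0.231]
tcp_rot: [-3.069, -0.666, -0.0]
wrist_force: [-1.0, 0.3, -0.6]
width: 0.601
```

{"name": "move_arm", "arguments": {
  "deltas": [
    [[0,0,-0.164],[0.25,-0.94,-0.6],-0.2],
    [[0,0,-0.164],[0.25,-0.94,-0.6],-0.2],
    [[0,0,-0.164],[0.25,-0.94,-0.6],-0.2],
    [[0,0,-0.164],[0.25,-0.94,-0.6],-0.2]
  ]
}}

```text
time: 3.98
tool_pos: [0.5213, -0.3204, 0.1712]
tcp_rot: [-3.128, -0.268, 0.001]
wrist_force: [0.7, 0.1, 1.1]
width: 0.6
```

```bash
python3 - <<'E'
from h import *
from scipy.spatial.transform import Rotation as R
s=status.read_state();m=R.from_rotvec(s['tcp_rot']).as_matrix();print(s['time'],s['q'],s['tool_pos'],m.round(4),np.degrees(np.arctan2(m[1,1],m[0,1])),s['width'],s['wrist_force'])
E
```

```text
3.975 [-5.92393715e-01  1.90691279e-01  1.80681732e+00  1.26158493e-03
  1.14552293e+00  8.06709865e-01] [ 0.52134186 -0.32038181  0.1712064 ] [[ 9.854e-01  1.703e-01 -6.000e-04]
 [ 1.703e-01 -9.854e-01  1.800e-03]
 [-2.000e-04 -1.800e-03 -1.000e+00]] -80.19261235537603 0.6000231583448653 [0.74792972 0.0910084  1.1230509 ]
```

{"name": "move_arm", "arguments": {
  "deltas": [
    [[0,0,0],[-0.015,-0.033,-0.6],-0.2],
    [[0,0,0],[-0.015,-0.033,-1],-0.2],
    [[0,0,0],[-0.015,-0.033,-1],-0.2],
    [[0,0,0],[-0.015,-0.033,-1],-0.2]
  ]
}}

```text
time: 4.47
tool_pos: [0.5211, -0.3259, 0.0739]
tcp_rot: [3.128, 0.266, 0.004]
wrist_force: [0.2, -0.3, 1.2]
width: 0.599
```

{"name": "move_arm", "arguments": {
  "deltas": [
    [[0,0,0],[0,0,-0.2],-0.2],
    [[0,0,0],[0,0,-0.4],-0.2],
    [[0,0,0],[0,0,-0.58],-0.2],
    [[0,0,0],[0,0,-0.58],-0.2],
    [[0,0,0],[0,0,-0.58],-0.2]
  ]
}}

```text
time: 5.1
tool_pos: [0.5194, -0.3263, 0.0129]
tcp_rot: [-3.13, -0.264, 0.001]
wrist_force: [0.1, -0.1, -0.3]
width: 0.601
```

```bash
python3 - <<'E'
from h import *
t,_=cap('top','top1');s,_=cap('side','side1')
o=np.zeros((440,800,3),np.uint8)
o[:,:400]=cv2.resize(t[240:306,430:490],(400,440),interpolation=cv2.INTER_CUBIC)
o[:,400:]=cv2.resize(s[150:216,370:430],(400,440),interpolation=cv2.INTER_CUBIC)
cv2.imwrite('pics/c1.png',o[:,:,::-1]); s=status.read_state(); print(s['tool_pos'],s['wrist_force'])
E
```

```text
[ 0.52001027 -0.32668334  0.01389123] [-0.32315662 -0.06877078  0.83670755]
```

View pics/c1.png

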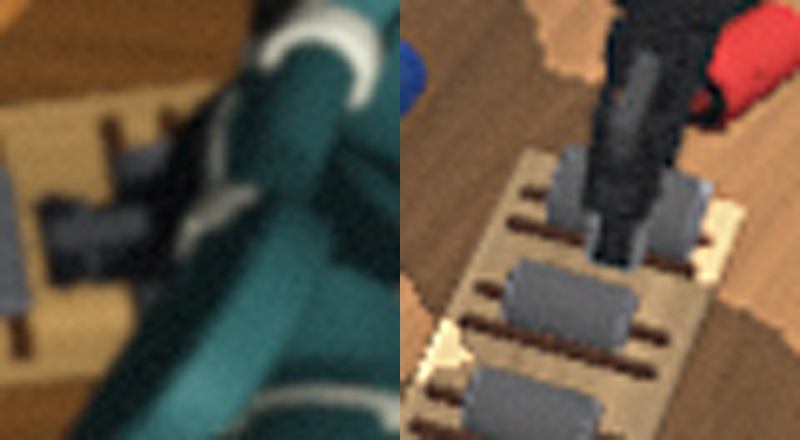

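The side view shows the fingers across the middle of the big cell, clear of its neighbour. I'll shift by 2.5 mm in y, close the fingers and lift.

{"name": "move_arm", "arguments": {
  "deltas": [
    [[0,0,0],[0,0.025,0],-0.2],
    [[0,0,0],[0,0.025,0],-0.1],
    [[0,0,0],[0,0.025,0],0.0],
    [[0,0,0],[0,0.025,0],0.1],
    [[0,0,0],[0,0.025,0],0.2],
    [[0,0,0],[0,0.025,0],0.5],
    [[0,0,0],[0,0.025,0],1],
    [[0,0,0],[0,0.025,0],1],
    [[0,0,0],[0,0.025,0],1],
    [[0,0,0],[0,0.025,0],1]
  ]
}}

```text
time: 6.45
tool_pos: [0.5193, -0.3229, 0.0136]
tcp_rot: [-3.129, -0.264, 0.001]
wrist_force: [-0.9, 5.1, 5.7]
width: 0.383
```

{"name": "move_arm", "arguments": {
  "deltas": [
    [[0,0,0],[0,0,0.1],1],
    [[0,0,0],[0,0,0.4],1],
    [[0,0,0],[0,0,0.9],1],
    [[0,0,0],[0,0,1],1],
    [[0,0,0],[0,0,1],1]
  ]
}}

```text
time: 7.08
tool_pos: [0.5199, -0.3243, 0.1142]
tcp_rot: [3.129, 0.264, 0.003]
wrist_force: [-0.0, 0.3, -1.8]
width: 0.377
```

{"name": "move_arm", "arguments": {
  "deltas": [
    [[0,0,0],[0,0,0.5],1],
    [[0,0,0],[0,0,1],1],
    [[0,0,0],[0,0,1],1],
    [[0,0,0],[0,0,1],1]
  ]
}}

```text
time: 7.58
tool_pos: [0.5183, -0.323, 0.2108]
tcp_rot: [-3.128, -0.264, 0.005]
wrist_force: [-0.4, 0.3, -2.8]
width: 0.38
```

{"name": "move_arm", "arguments": {
  "deltas": [
    [[0,0,-0.037],[0.07,0.863,0],1],
    [[0,0,-0.037],[0.07,0.863,0],1],
    [[0,0,-0.037],[0.07,0.863,0],1]
  ]
}}

```text
time: 7.95
tool_pos: [0.5247, -0.2349, 0.2097]
tcp_rot: [-3.133, -0.177, 0.008]
wrist_force: [-0.4, -0.1, -1.4]
width: 0.377
```

{"name": "move_arm", "arguments": {
  "deltas": [
    [[0,0,-0.037],[0.07,0.863,0],1],
    [[0,0,-0.037],[0.07,0.863,0],1],
    [[0,0,-0.037],[0.07,0.863,0],1]
  ]
}}

```text
time: 8.32
tool_pos: [0.5325, -0.1502, 0.2112]
tcp_rot: [-3.14, -0.085, 0.005]
wrist_force: [0.1, 0.1, -1.6]
width: 0.379
```

{"name": "move_arm", "arguments": {
  "deltas": [
    [[0,0,-0.037],[0.07,0.863,0],1],
    [[0,0,-0.037],[0.07,0.863,0],1],
    [[0,0,-0.037],[0.07,0.863,0],1]
  ]
}}

```text
time: 8.7
tool_pos: [0.5401, -0.0648, 0.212]
tcp_rot: [3.141, -0.007, -0.003]
wrist_force: [0.6, -1.0, -1.4]
width: 0.375
```

{"name": "move_arm", "arguments": {
  "deltas": [
    [[0,0,-0.037],[0.07,0.863,0],1],
    [[0,0,-0.037],[0.07,0.863,0],1],
    [[0,0,-0.037],[0.07,0.863,0],1]
  ]
}}

```text
time: 9.07
tool_pos: [0.5476, 0.021, 0.2125]
tcp_rot: [3.139, -0.099, -0.002]
wrist_force: [-0.1, -0.2, -1.4]
width: 0.379
```

{"name": "move_arm", "arguments": {
  "deltas": [
    [[0,0,-0.037],[0.07,0.863,0],1],
    [[0,0,-0.037],[0.07,0.863,0],1],
    [[0,0,-0.037],[0.07,0.863,0],1]
  ]
}}

```text
time: 9.45
tool_pos: [0.5548, 0.107, 0.2127]
tcp_rot: [3.135, -0.191, -0.001]
wrist_force: [-0.2, -0.9, -2.0]
width: 0.38
```

{"name": "move_arm", "arguments": {
  "deltas": [
    [[0,0,-0.037],[0.07,0.863,0],1],
    [[0,0,-0.037],[0.07,0.863,0],1],
    [[0,0,-0.037],[0.07,0.863,0],1],
    [[0,0,-0.037],[0.07,0.863,0],1]
  ]
}}

```text
time: 9.95
tool_pos: [0.5616, 0.1919, 0.2129]
tcp_rot: [3.127, -0.285, -0.001]
wrist_force: [-1.1, -0.7, -1.0]
width: 0.378
```

```bash
cat > st.py <<'E'
from h import *
from scipy.spatial.transform import Rotation as R
def show(s=None):
    s=s or status.read_state();m=R.from_rotvec(s['tcp_rot']).as_matrix()
    print('t',s['time'],'pos',s['tool_pos'].round(4),'F',s['wrist_force'].round(2),'tau',s['torque'].round(3),'w',round(s['width'],3),'xax',m[:,0].round(3),'yaw',np.degrees(np.arctan2(m[1,0],m[0,0])).round(2),'pitch',np.degrees(np.arcsin(m[2,0])).round(2))
E
python3 - <<'E'
from st import *
show()
t,_=cap('top','top2');s,_=cap('side','side2')
o=np.zeros((600,800,3),np.uint8)
o[:,:300]=cv2.resize(t[180:300,185:245],(300,600),interpolation=cv2.INTER_CUBIC)
o[:,300:]=cv2.resize(s[230:350,240:340],(500,600),interpolation=cv2.INTER_CUBIC)
cv2.imwrite('pics/c2.png',o[:,:,::-1])
E
```

```text
t 9.95 pos [0.5616 0.1919 0.2129] F [-1.13 -0.73 -1.  ] tau [-0.049  0.021  0.037] w 0.378 xax [ 0.984 -0.181 -0.   ] yaw -10.42 pitch -0.02
```

View pics/c2.png

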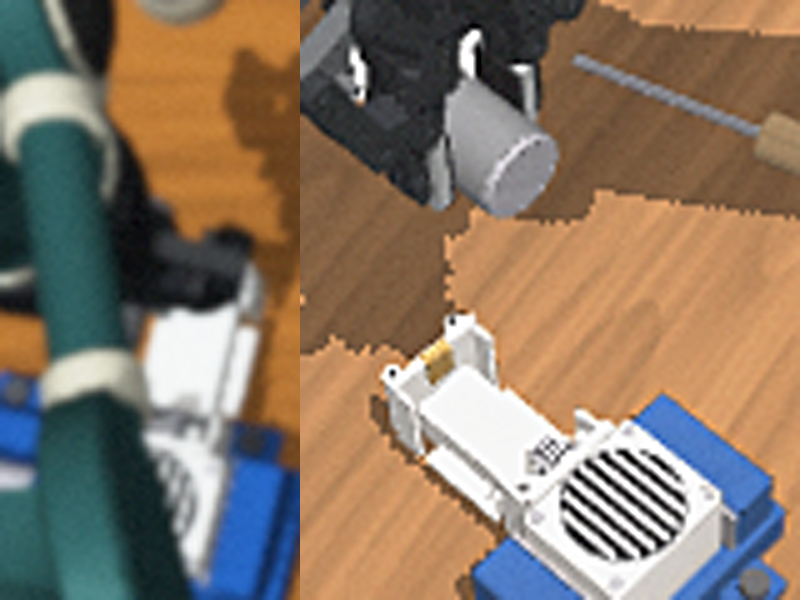

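The side view shows the near end of the held cell, at about (284,265) in the full image, to be flat with no button. So the button faces +x, the contact side, and no turn is needed. Next I'll find where the cell sits in the fingers.

```bash
python3 - <<'E'
from st import *
from scipy.optimize import least_squares
x=np.array([.984,-.181,0]);p=np.array([.5616,.1919,.2129])
for o in (-2,0,2):
  print(o,proj('side',[p+x*(o-30.75)*1e-3+[0,0,.0149]]))
# ellipse fit of the flat face
i=cv2.imread('pics/side2.png').astype(int)[:,:,::-1]
np.set_printoptions(linewidth=250)
print(i[255:276,262:300,:].mean(2).round().astype(int))
P=cloud('side',np.load('pics/side2.npy'));f=P[261:270,281:288].reshape(-1,3);print(np.nanmedian(f,0),((f-p)@x*1e3).round(1).reshape(9,7))
E
```

```text
-2 [[286.30839939 265.790916  ]]
0 [[285.44050299 265.14817437]]
2 [[284.57471573 264.50696153]]
[[ 51  49  47  52  48  42  75 176 163 164 165 169 169 166 170 170 169 168 168 165 160 157 148 145 129 117  91  92  91  97  90  89  89  93  88  95  88  86]
 [ 45  52  42  54  68  41  57 148 162 159 162 164 168 166 164 169 170 172 173 166 163 157 153 150 153 146 120 100  91  89  85  93  88  87  93  91  87  80]
 [ 44  50  45  55  46  43 119  71 161 159 159 162 164 167 168 166 169 170 170 171 164 161 190 173 205 199 176 165 106  84  87  87  95  92  91  91  82  77]
 [ 50  45  49  48  39  75 165  33 163 152 158 160 160 165 162 164 172 166 166 169 163 158 229 216 180 103 145 144 144  99  83  89  92  94  91  85  79  86]
 [ 38  47  44  44  71 112 163  55 158 154 150 155 156 162 167 165 164 170 170 164 194 231 209 142 144 130 142 141 144 106  87  91  95  93  88  78  79  85]
 [ 30  35  36  75 113 162 157  83 122 145 148 152 153 159 163 164 165 169 162 145 233 200 101 138 137 139 141 140 143 124  84  90  91  87  82  82  84  89]
 [ 55  33  30  79 134 158 155  86 112 145 143 148 152 157 159 159 161 161
[... 1993 characters left out ...]
57 141 137 140 146 143 151 148 151 143 145 134 135 137  80 137  78 150 143  85 157 149 141 151 150 143]
 [ 95  94  97  91  95  96  98  96  96  93  90  90 148 137 139 142 146 149 148 148 146 148 136 132 135 136 135 148 142 149 155 156 145 142 146 151 144 152]]
[0.53293615 0.19941446 0.22929571] [[-27.8 -30.  -30.3 -28.8 -29.5 -29.7 -28.7]
 [-29.8 -29.2 -30.4 -29.1 -28.5 -30.4 -29.3]
 [-28.6 -29.4 -29.6 -30.4 -30.3 -29.3 -30.4]
 [-30.3 -29.7 -29.7 -29.9 -29.7 -30.1 -29.3]
 [-28.2 -28.6 -28.8 -29.6 -29.1 -29.9 -29.7]
 [-30.5 -30.1 -29.5 -29.6 -29.7 -28.8 -28.6]
 [-28.7 -29.5 -29.9 -29.4 -29.9 -29.5 -29.3]
 [-30.4 -29.  -30.  -29.1 -29.8 -29.5 -29.3]
 [-29.5 -29.  -28.6 -29.9 -29.4 -30.1  91.2]]
```

```bash
python3 - <<'E'
from st import *
np.set_printoptions(linewidth=250,suppress=True)
a=np.mean([np.load('pics/side0.npy'),np.load('pics/side2.npy')],0)
ds=[a]
for k in range(8): ds.append(read_camera('side')[1])
d=np.median(ds,0)
np.save('pics/sidemed.npy',d)
P=cloud('side',d)
yaw=np.radians(-10.4);x=np.array([np.cos(yaw),np.sin(yaw),0]);y=np.array([-x[1],x[0],0]);b=np.array([.5598,.1948,0])
U=np.stack([(P-b)@x,(P-b)@y,P[...,2]],-1)*1e3
for v in range(292,322,2):
    print(v,[tuple(U[v,u].round().astype(int)) for u in range(256,282,2)])
m=(U[...,2]>63.5)&(U[...,2]<68.5)&(U[...,0]>-105)&(U[...,0]<-35)&(abs(U[...,1])<45)
Q=U[m];r=cv2.minAreaRect(Q[:,:2].astype(np.float32));print('housing top',r,Q[:,2].mean(),len(Q))
f=(abs(U[...,1])<11)&(U[...,0]<-80)&(U[...,0]>-105)&(U[...,2]<60)&(U[...,2]>30);print('rear face',np.median(U[f],0),np.polyfit(U[f][:,1],U[f][:,0],1),f.sum())
s=(abs(U[...,2]-40)<4)&(abs(U[...,0])<20)&(abs(U[...,1])<25)
for xx in range(-16,20,8):
    q=U[s&(abs(U[...,0]-xx)<4)][:,1];print('spine',xx,np.percentile(q,[1,4,96,99]),len(q))
E
```

```text
292 [(np.int64(99), np.int64(-24), np.int64(1)), (np.int64(97), np.int64(-27), np.int64(-1)), (np.int64(94), np.int64(-30), np.int64(0)), (np.int64(90), np.int64(-33), np.int64(0)), (np.int64(86), np.int64(-35), np.int64(1)), (np.int64(84), np.int64(-39), np.int64(0)), (np.int64(80), np.int64(-41), np.int64(0)), (np.int64(78), np.int64(-45), np.int64(-1)), (np.int64(74), np.int64(-47), np.int64(0)), (np.int64(71), np.int64(-51), np.int64(-1)), (np.int64(67), np.int64(-53), np.int64(0)), (np.int64(65), np.int64(-56), np.int64(-1)), (np.int64(61), np.int64(-59), np.int64(0))]
294 [(np.int64(96), np.int64(-20), np.int64(0)), (np.int64(93), np.int64(-23), np.int64(1)), (np.int64(90), np.int64(-26), np.int64(0)), (np.int64(87), np.int64(-29), np.int64(0)), (np.int64(83), np.int64(-32), np.int64(0)), (np.int64(80), np.int64(-35), np.int64(0)), (np.int64(77), np.int64(-38), np.int64(-1)), (np.int64(40), np.int64(-15), np.int64(62)), (np.int64(36), np.int64(-17), np.int64(64)), (np.int64(32), np.int64(-19), np.int64(65)), (np.int64(64), np.int64(-50), np.int64(-1)), (np.int64(60), np.int64(-
[... 7380 characters left out ...]
t64(14), np.int64(40)), (np.int64(-1), np.int64(11), np.int64(39)), (np.int64(-5), np.int64(9), np.int64(40)), (np.int64(-7), np.int64(6), np.int64(40))]
housing top ((-64.74376678466797, 1.5269737243652344), (59.01763916015625, 59.39925003051758), 89.32711029052734) 66.49776709286331 809
rear face [-94.57300624   1.68145445  45.28894613] [  0.00921252 -94.5700372 ] 58
spine -16 [-12.96545322 -12.33347896  13.31751517  14.51798419] 34
spine -8 [-12.7104081  -12.02219932  14.12407456  14.97746526] 53
spine 0 [-12.86081179 -12.02514346  14.61689817  15.13270047] 52
spine 8 [-12.8996426  -11.96490622  13.40920506  14.81297147] 50
spine 16 [-12.92072898 -12.11803325  14.53344363  14.55770556] 51
```

```bash
cat > tgt.py <<'E'
from st import *
B=np.array([.5597,.1945,.057]);YAW=np.radians(-10.8);OFF=np.array([1.2,14.9])
def tgt(th,h,px,lat=0):
    t=np.radians(th);a=np.array([np.cos(t),np.sin(t)]);n=np.array([-np.sin(t),np.cos(t)])
    c=np.array([px,-17+h])+30.75*a+17*n; p=c-OFF[0]*a-OFF[1]*n
    ux=np.array([np.cos(YAW),np.sin(YAW),0]);uy=np.array([-ux[1],ux[0],0])
    pos=B+(ux*p[0]+uy*lat)*1e-3+[0,0,p[1]*1e-3]
    rot=R.from_rotvec(-uy*t)*R.from_euler('z',YAW)*R.from_euler('x',np.pi)
    return pos,rot
def delta(a,pos,rot):
    p,r=tgt(*a); return ((r*rot.inv()).as_rotvec()/(np.pi/2)).round(4),((p-pos)/.1).round(4),p.round(4)
def here(): s=status.read_state();return s['tool_pos'],R.from_rotvec(s['tcp_rot'])
E
python3 - <<'E'
from tgt import *
show();p,r=here()
for a in ((20,60,-17),(20,8,-17)): print(a,*delta(a,p,r))
E
```

```text
t 10.45 pos [0.5614 0.1939 0.2134] F [-0.25 -0.59 -1.77] tau [-0.021  0.001 -0.008] w 0.378 xax [ 0.984 -0.18   0.   ] yaw -10.35 pitch 0.0
(20, 60, -17) [-0.0408 -0.2184 -0.0049] [ 0.0814 -0.0133 -1.0128] [0.5696 0.1926 0.1121]
(20, 8, -17) [-0.0408 -0.2184 -0.0049] [ 0.0814 -0.0133 -1.5328] [0.5696 0.1926 0.0601]
```

{"name": "move_arm", "arguments": {
  "deltas": [
    [[-0.02,-0.1,-0.003],[0.04,-0.01,-0.3],1],
    [[-0.041,-0.218,-0.005],[0.08,-0.013,-0.7],1],
    [[-0.041,-0.218,-0.005],[0.08,-0.013,-1],1],
    [[-0.041,-0.218,-0.005],[0.08,-0.013,-1],1],
    [[-0.041,-0.218,-0.005],[0.08,-0.013,-1],1]
  ]
}}

```text
time: 11.08
tool_pos: [0.5715, 0.1936, 0.1156]
tcp_rot: [3.049, -0.289, 0.541]
wrist_force: [1.1, 0.1, -2.0]
width: 0.377
```

```bash
python3 - <<'E'
from tgt import *
ds=[]
for k in range(5): s,d=read_camera('side');ds.append(d)
show()
d=np.median(ds,0);np.save('pics/side3.npy',d)
o=cv2.resize(s[250:350,240:340],(600,600),interpolation=cv2.INTER_CUBIC)
cv2.imwrite('pics/c3.png',o[:,:,::-1])
E
```

```text
t 11.325 pos [0.5712 0.1932 0.1154] F [ 0.21  0.54 -1.47] tau [ 0.028  0.243 -0.021] w 0.374 xax [ 0.922 -0.177  0.344] yaw -10.86 pitch 20.12
```

View pics/c3.png

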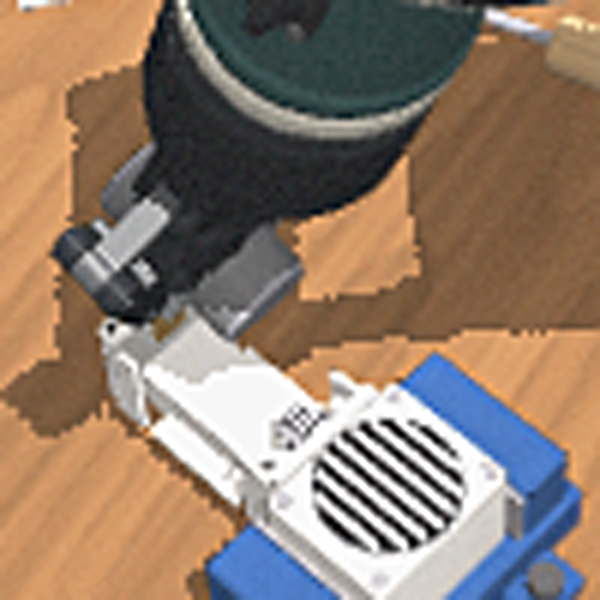

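```bash
python3 - <<'E'
from tgt import *
def an(d,p,r,tag):
    P=cloud('side',d);m=r.as_matrix()
    L=np.stack([(P-p)@m[:,0],(P-p)@-m[:,1],-(P-p)@m[:,2]],-1)*1e3
    k=(abs(L[...,0]+29.5)<1.5)&(abs(L[...,1])<25)&(L[...,2]>-10)&(L[...,2]<40)
    Q=L[k];print(tag,len(Q),Q.mean(0),'lat',np.percentile(Q[:,1],[0,2,98,100]),'h',np.percentile(Q[:,2],[0,2,98,100]))
    c,rad=cv2.minEnclosingCircle(Q[:,1:].astype(np.float32));print(c,rad)
p,r=here();an(np.load('pics/side3.npy'),p,r,'now')
an(np.load('pics/sidemed.npy'),np.array([.5614,.1939,.2134]),R.from_euler('z',np.radians(-10.35))*R.from_euler('x',np.pi),'before')
for a in ((20,8,-17),): print(a,*delta(a,p,r))
E
```

```text
now 33 [-28.60386246   1.80264345  18.17548952] lat [-13.41869513 -12.9494913   15.73544186  16.7095285 ] h [ 2.02400739  3.48728469 30.55421412 30.7055459 ]
(1.2799816131591797, 16.409805297851562) 15.667055130004883
before 142 [-29.15199708   0.71261701  16.08992626] lat [-14.31719596 -13.33020218  14.34908565  15.90265664] h [ 0.41381121  1.3550927  29.73329271 30.36047245]
(0.6217374801635742, 15.3087739944458) 15.878782272338867
(20, 8, -17) [-0.0006  0.0014  0.0003] [-0.0161 -0.0059 -0.5527] [0.5696 0.1926 0.0601]
```

The picture shows the cell tilted, button up, over the bay, in line with it. Its flat face is near (284,298) in the full image. Descending.

{"name": "move_arm", "arguments": {
  "deltas": [
    [[0,0,0],[-0.01,-0.005,-0.2],1],
    [[0,0,0],[-0.016,-0.005,-0.35],1],
    [[0,0,0],[-0.016,-0.005,-0.45],1],
    [[0,0,0],[-0.016,-0.005,-0.45],1],
    [[0,0,0],[-0.016,-0.005,-0.45],1]
  ]
}}

```text
time: 11.95
tool_pos: [0.5683, 0.1925, 0.0687]
tcp_rot: [3.048, -0.288, 0.538]
wrist_force: [0.5, 0.3, -1.4]
width: 0.383
```

```bash
python3 - <<'E'
from tgt import *
show()
for k in range(3): read_camera('side');show()
p,r=here()
for a in ((20,8,-17),(20,7,-18),(20,7,-26.4)): print(a,*delta(a,p,r))
E
```

```text
t 11.95 pos [0.5683 0.1925 0.0687] F [ 0.54  0.33 -1.36] tau [0.073 0.221 0.009] w 0.383 xax [ 0.923 -0.176  0.342] yaw -10.79 pitch 20.0
t 12.0 pos [0.5685 0.1926 0.069 ] F [-0.41 -0.38 -1.12] tau [0.106 0.19  0.018] w 0.379 xax [ 0.923 -0.176  0.342] yaw -10.8 pitch 20.03
t 12.05 pos [0.5685 0.1926 0.0691] F [-0.48  0.48 -0.71] tau [0.079 0.243 0.019] w 0.383 xax [ 0.923 -0.176  0.343] yaw -10.8 pitch 20.03
t 12.1 pos [0.5685 0.1926 0.0691] F [ 0.19  0.38 -1.24] tau [0.046 0.231 0.029] w 0.378 xax [ 0.923 -0.176  0.343] yaw -10.8 pitch 20.03
(20, 8, -17) [-0.0001  0.0004 -0.0001] [ 0.0111  0.0003 -0.0903] [0.5696 0.1926 0.0601]
(20, 7, -18) [-0.0001  0.0004 -0.0001] [ 0.0013  0.0022 -0.1003] [0.5686 0.1928 0.0591]
(20, 7, -26.4) [-0.0001  0.0004 -0.0001] [-0.0812  0.0179 -0.1003] [0.5603 0.1944 0.0591]
```

{"name": "move_arm", "arguments": {
  "deltas": [
    [[0,0,0],[0.01,0,-0.04],1],
    [[0,0,0],[0.01,0,-0.07],1],
    [[0,0,0],[0.01,0,-0.09],1],
    [[0,0,0],[0.01,0,-0.09],1]
  ]
}}

```text
time: 12.6
tool_pos: [0.5685, 0.1922, 0.0588]
tcp_rot: [3.048, -0.288, 0.535]
wrist_force: [-0.9, 0.7, -0.7]
width: 0.376
```

```bash
cat > now.py <<'E'
from tgt import *
import sys
S=[status.read_state()]
for k in range(2): read_camera('side');S.append(status.read_state())
show(S[-1]);F=np.mean([s['wrist_force'] for s in S],0);ux=np.array([np.cos(YAW),np.sin(YAW),0]);uy=np.array([-ux[1],ux[0],0])
print('F unit',(F@ux).round(2),(F@uy).round(2),F[2].round(2))
p,r=here()
for a in sys.argv[1:]: print(a,*delta(eval(a),p,r))
E
python3 now.py 20,7,-19 20,7,-22 20,7,-26.4
```

```text
t 12.7 pos [0.5688 0.1923 0.0592] F [ 0.01 -0.2  -0.94] tau [ 0.028  0.236 -0.039] w 0.378 xax [ 0.923 -0.176  0.341] yaw -10.78 pitch 19.96
F unit -0.57 0.09 -1.01
20,7,-19 [ 0.0003 -0.0005 -0.    ] [-0.0122  0.0068 -0.0014] [0.5676 0.193  0.0591]
20,7,-22 [ 0.0003 -0.0005 -0.    ] [-0.0416  0.0124 -0.0014] [0.5647 0.1936 0.0591]
20,7,-26.4 [ 0.0003 -0.0005 -0.    ] [-0.0848  0.0206 -0.0014] [0.5603 0.1944 0.0591]
```

{"name": "move_arm", "arguments": {
  "deltas": [
    [[0,0,0],[-0.012,0.006,0],1],
    [[0,0,0],[-0.012,0.006,0],1],
    [[0,0,0],[-0.012,0.006,0],1]
  ]
}}

```text
time: 13.08
tool_pos: [0.5678, 0.193, 0.0594]
tcp_rot: [3.048, -0.288, 0.537]
wrist_force: [0.6, 0.3, -1.0]
width: 0.37
```

{"name": "move_arm", "arguments": {
  "deltas": [
    [[0,0,0],[-0.01,0.002,0],1],
    [[0,0,0],[-0.01,0.002,0],1],
    [[0,0,0],[-0.01,0.002,0],1]
  ]
}}

```text
time: 13.45
tool_pos: [0.5669, 0.1932, 0.0595]
tcp_rot: [3.048, -0.288, 0.537]
wrist_force: [1.7, -0.1, -1.3]
width: 0.379
```

{"name": "move_arm", "arguments": {
  "deltas": [
    [[0,0,0],[-0.01,0.002,0],1],
    [[0,0,0],[-0.01,0.002,0],1],
    [[0,0,0],[-0.01,0.002,0],1]
  ]
}}

```text
time: 13.82
tool_pos: [0.5659, 0.1934, 0.0595]
tcp_rot: [3.048, -0.288, 0.537]
wrist_force: [2.4, -0.2, -1.2]
width: 0.379
```

{"name": "move_arm", "arguments": {
  "deltas": [
    [[0,0,0],[-0.01,0.002,0],1],
    [[0,0,0],[-0.01,0.002,0],1],
    [[0,0,0],[-0.01,0.002,0],1]
  ]
}}

```text
time: 14.2
tool_pos: [0.5649, 0.1936, 0.0595]
tcp_rot: [3.048, -0.288, 0.537]
wrist_force: [3.6, -1.5, -1.5]
width: 0.379
```

```bash
python3 now.py 20,7,-22 20,7,-26.4
```

```text
t 14.3 pos [0.5649 0.1936 0.0595] F [ 5.28 -1.91 -1.86] tau [-0.211 -0.411 -0.036] w 0.38 xax [ 0.923 -0.176  0.342] yaw -10.79 pitch 19.99
F unit 4.73 -1.01 -1.87
20,7,-22 [ 0.0002 -0.0002 -0.0001] [-0.002  -0.     -0.0038] [0.5647 0.1936 0.0591]
20,7,-26.4 [ 0.0002 -0.0002 -0.0001] [-0.0453  0.0082 -0.0038] [0.5603 0.1944 0.0591]
```

{"name": "move_arm", "arguments": {
  "deltas": [
    [[0,0,0],[-0.01,0.002,-0.003],1],
    [[0,0,0],[-0.02,0.004,-0.003],1],
    [[0,0,0],[-0.02,0.004,-0.003],1],
    [[0,0,0],[-0.02,0.004,-0.003],1]
  ]
}}

```text
time: 14.8
tool_pos: [0.5633, 0.194, 0.0595]
tcp_rot: [3.048, -0.287, 0.539]
wrist_force: [5.5, -2.2, -0.7]
width: 0.38
```

{"name": "move_arm", "arguments": {
  "deltas": [
    [[0,0,0],[-0.005,0.001,0],1],
    [[0,0,0],[-0.01,0.002,0],1],
    [[0,0,0],[-0.01,0.002,0],1],
    [[0,0,0],[-0.01,0.002,0],1]
  ]
}}

```text
time: 15.3
tool_pos: [0.5625, 0.1941, 0.0596]
tcp_rot: [3.048, -0.287, 0.539]
wrist_force: [6.4, -2.7, -2.7]
width: 0.38
```

```bash
python3 now.py 20,7,-25 20,7,-26.4
```

```text
t 15.4 pos [0.5625 0.1941 0.0595] F [ 7.67 -2.17 -1.9 ] tau [-0.29  -0.784 -0.069] w 0.378 xax [ 0.923 -0.176  0.343] yaw -10.78 pitch 20.06
F unit 7.17 -1.41 -2.1
20,7,-25 [ 0.0002  0.0006 -0.0002] [-0.0081  0.0002 -0.0047] [0.5617 0.1941 0.0591]
20,7,-26.4 [ 0.0002  0.0006 -0.0002] [-0.0219  0.0029 -0.0047] [0.5603 0.1944 0.0591]
```

{"name": "move_arm", "arguments": {
  "deltas": [
    [[0,0,0],[-0.01,-0.001,-0.003],1],
    [[0,0,0],[-0.02,-0.002,-0.005],1],
    [[0,0,0],[-0.02,-0.002,-0.005],1],
    [[0,0,0],[-0.02,-0.002,-0.005],1]
  ]
}}

```text
time: 15.9
tool_pos: [0.5613, 0.1943, 0.0596]
tcp_rot: [3.049, -0.287, 0.542]
wrist_force: [7.9, -2.2, -2.2]
width: 0.373
```

```bash
python3 now.py 20,7,-26.4,-.5 18,6,-26.8,-.5 15,5,-27.5,-.5
```

```text
t 16.0 pos [0.5613 0.1943 0.0596] F [ 8.11 -1.22 -1.89] tau [-0.265 -1.049 -0.024] w 0.371 xax [ 0.922 -0.176  0.344] yaw -10.78 pitch 20.14
F unit 8.11 -0.18 -1.87
20,7,-26.4,-.5 [-0.0003  0.0016 -0.0004] [-0.011  -0.0037 -0.0054] [0.5602 0.1939 0.0591]
18,6,-26.8,-.5 [ 0.0039  0.0235 -0.0004] [-0.0109 -0.0037 -0.0249] [0.5602 0.1939 0.0571]
15,5,-27.5,-.5 [ 0.0101  0.0562 -0.0004] [-0.0124 -0.0034 -0.0494] [0.5601 0.1939 0.0547]
```

{"name": "move_arm", "arguments": {
  "deltas": [
    [[0,0,0],[-0.006,-0.002,-0.003],1],
    [[0,0,0],[-0.012,-0.002,-0.005],1],
    [[0,0,0],[-0.012,-0.002,-0.005],1],
    [[0,0,0],[-0.012,-0.002,-0.005],1]
  ]
}}

```text
time: 16.5
tool_pos: [0.5607, 0.1943, 0.0596]
tcp_rot: [3.049, -0.287, 0.543]
wrist_force: [8.1, -2.7, -1.8]
width: 0.375
```

```bash
python3 - <<'E'
from tgt import *
s,d=cap('side','side4');t,_=cap('top','top4')
o=np.zeros((500,800,3),np.uint8)
o[:,:400]=cv2.resize(s[270:345,245:305],(400,500),interpolation=cv2.INTER_CUBIC)
o[:,400:]=cv2.resize(t[220:295,195:255],(400,500),interpolation=cv2.INTER_CUBIC)
cv2.imwrite('pics/c4.png',o[:,:,::-1])
p,r=here();m=r.as_matrix()
ds=np.median([read_camera('side')[1] for _ in range(5)],0);P=cloud('side',ds)
L=np.stack([(P-p)@m[:,0],(P-p)@-m[:,1],-(P-p)@m[:,2]],-1)*1e3
k=(abs(L[...,0]+29)<5)&(abs(L[...,1])<17)&(L[...,2]>5)&(L[...,2]<36)
print(L[k].round(1)[:60])
E
python3 now.py 20,7,-26.4,-.5 18,6,-26.9,-.5 15,5,-27.5,-.5
```

```text
[[-25.1 -10.3  28. ]
 [-26.  -13.3  23.9]
 [-24.1  -5.   30.6]
 [-25.3  -6.8  29.7]
 [-26.6  -8.3  29.5]
 [-27.7 -10.4  27.8]
 [-24.2  -2.2  30.3]
 [-25.5  -3.5  31. ]
 [-26.8  -5.   30.7]
 [-27.9  -7.4  28.4]
 [-29.1  -9.3  27. ]
 [-30.1 -12.5  22.5]
 [-24.4   1.   31.4]
 [-25.7  -0.2  32.1]
 [-26.9  -2.   31.1]
 [-28.1  -4.3  28.9]
 [-29.4  -5.7  29.1]
 [-30.  -10.8  19.6]
 [-24.6   4.2  32.5]
 [-25.9   2.7  32.2]
 [-27.1   1.   31.8]
 [-28.4  -0.5  31.4]
 [-29.5  -2.4  30.3]
 [-29.9  -8.8  17.2]
 [-32.3 -13.2  13.5]
 [-24.6   6.2  30.2]
 [-25.8   4.7  30.2]
 [-27.    2.9  29.1]
 [-28.4   1.7  30. ]
 [-29.7   0.7  31.2]
 [-29.9  -6.4  15.8]
 [-32.2 -11.3  10.8]
 [-33.7 -11.8  13.2]
 [-24.6   8.8  29.7]
 [-25.9   7.6  30.3]
 [-27.2   5.8  29.4]
 [-28.4   4.1  28.8]
 [-29.8   3.2  30.2]
 [-29.9  -4.3  13.7]
 [-32.6  -6.8  15. ]
 [-33.7  -9.5  11.7]
 [-24.5  10.7  27.1]
 [-25.9   9.8  28.7]
 [-27.2   8.1  27.9]
 [-28.6   7.2  29.6]
 [-29.8   5.6  29.1]
 [-29.9  -1.9  12.4]
 [-31.6  -1.2  18.5]
 [-32.8  -3.1  17.2]
 [-24.5  12.9  25.6]
 [-25.9  11.7  26.3]
 [-27.1  10.1  25.8]
 [-28.6   9.5  28. ]
 [-29.8   8.   27.9]
 [-30.1   1.3  13.5]
 [-31.7   1.6  18.3]
 [-32.4  -3.4   8.6]
 [-24.5  15.2  24.1]
 [-26.   14.3  25.8]
 [-27.2  12.6  25. ]]
t 16.95 pos [0.5608 0.1944 0.0596] F [ 8.51 -1.72 -1.25] tau [-0.274 -1.133 -0.059] w 0.376 xax [ 0.922 -0.176  0.345] yaw -10.78 pitch 20.2
F unit 8.75 -0.45 -1.63
20,7,-26.4,-.5 [-0.0007  0.0024 -0.0006] [-0.0052 -0.0049 -0.0052] [0.5602 0.1939 0.0591]
18,6,-26.9,-.5 [ 0.0035  0.0243 -0.0006] [-0.0061 -0.0047 -0.0247] [0.5602 0.1939 0.0571]
15,5,-27.5,-.5 [ 0.0097  0.057  -0.0005] [-0.0066 -0.0046 -0.0492] [0.5601 0.1939 0.0547]
```

View pics/c4.png

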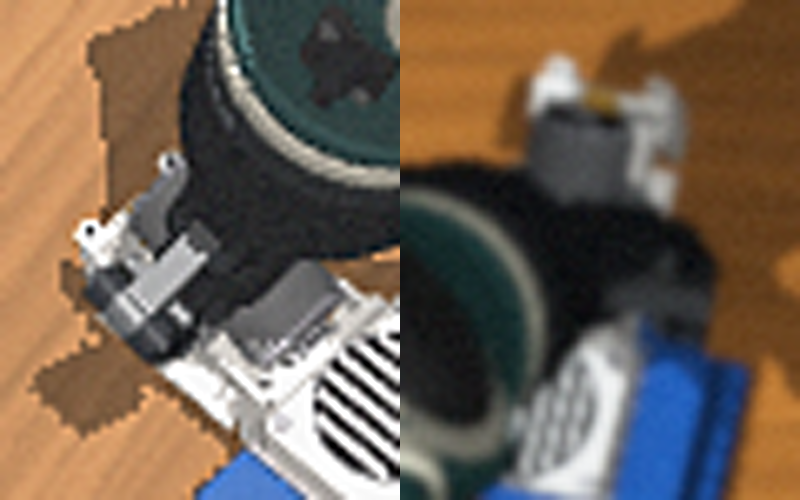

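The pictures show the cell tilted in the bay with its flat end on the spring. The button end is above the contact and between the end walls. Now I'll tip it down in stages.

{"name": "move_arm", "arguments": {
  "deltas": [
    [[0,0.008,0],[-0.006,-0.002,-0.01],1],
    [[0.002,0.016,0],[-0.01,-0.003,-0.017],1],
    [[0.0035,0.024,0],[-0.012,-0.003,-0.025],1],
    [[0.0035,0.024,0],[-0.012,-0.003,-0.025],1],
    [[0.0035,0.024,0],[-0.012,-0.003,-0.025],1]
  ]
}}

```text
time: 17.58
tool_pos: [0.5607, 0.1944, 0.0581]
tcp_rot: [3.061, -0.288, 0.489]
wrist_force: [9.4, -1.8, 1.4]
width: 0.375
```

```bash
python3 now.py 18,6,-26.9,-.5 15,5,-27.7,-.5
```

```text
t 17.675 pos [0.5607 0.1944 0.0581] F [ 8.84 -1.48 -0.06] tau [-0.27  -1.236 -0.025] w 0.379 xax [ 0.934 -0.177  0.311] yaw -10.76 pitch 18.15
F unit 9.22 -0.11 0.62
18,6,-26.9,-.5 [-0.0005  0.0017 -0.0007] [-0.0053 -0.0052 -0.0097] [0.5602 0.1939 0.0571]
15,5,-27.7,-.5 [ 0.0058  0.0345 -0.0007] [-0.0078 -0.0047 -0.0342] [0.5599 0.194  0.0547]
```

{"name": "move_arm", "arguments": {
  "deltas": [
    [[0.002,0.012,0],[-0.006,-0.001,-0.012],1],
    [[0.004,0.024,0],[-0.01,-0.002,-0.024],1],
    [[0.006,0.034,0],[-0.012,-0.002,-0.036],1],
    [[0.006,0.034,0],[-0.012,-0.002,-0.036],1],
    [[0.006,0.034,0],[-0.012,-0.002,-0.036],1]
  ]
}}

```text
time: 18.3
tool_pos: [0.5609, 0.1944, 0.0558]
tcp_rot: [3.078, -0.289, 0.411]
wrist_force: [9.3, -3.3, 6.3]
width: 0.377
```

```bash
python3 now.py 15,5,-27.7,-.5 10,3.3,-28.7,-.5
```

```text
t 18.4 pos [0.5609 0.1944 0.0559] F [ 8.32 -3.02  6.08] tau [-0.389 -1.262 -0.084] w 0.376 xax [ 0.948 -0.18   0.262] yaw -10.75 pitch 15.19
F unit 9.14 -1.32 6.09
15,5,-27.7,-.5 [-0.0005  0.0023 -0.0008] [-0.0097 -0.005  -0.0117] [0.5599 0.194  0.0547]
10,3.3,-28.7,-.5 [ 0.0098  0.0569 -0.0008] [-0.0123 -0.0045 -0.0535] [0.5596 0.194  0.0505]
```

{"name": "move_arm", "arguments": {
  "deltas": [
    [[-0.003,-0.02,0],[0,0,0.018],1],
    [[-0.005,-0.03,0],[0,0,0.028],1],
    [[-0.005,-0.03,0],[-0.006,0.001,0.028],1],
    [[-0.005,-0.03,0],[-0.012,0.001,0.028],1],
    [[-0.005,-0.03,0],[-0.012,0.001,0.028],1]
  ]
}}

```text
time: 19.02
tool_pos: [0.5593, 0.1947, 0.058]
tcp_rot: [3.064, -0.288, 0.483]
wrist_force: [11.4, -2.7, 0.5]
width: 0.376
```

```bash
python3 now.py 18,6,-27.2,-.5 15,5,-27.7,-.5
```

```text
t 19.125 pos [0.5593 0.1946 0.058 ] F [11.18 -2.54  1.42] tau [-0.338 -1.57  -0.064] w 0.376 xax [ 0.935 -0.178  0.307] yaw -10.76 pitch 17.88
F unit 11.63 -0.43 0.9
18,6,-27.2,-.5 [-0.0019 -0.0009 -0.001 ] [ 0.0056 -0.0068 -0.0084] [0.5599 0.194  0.0571]
15,5,-27.7,-.5 [ 0.0043  0.0318 -0.0009] [ 0.0061 -0.0069 -0.0329] [0.5599 0.194  0.0547]
```

{"name": "move_arm", "arguments": {
  "deltas": [
    [[0.002,0.012,0],[0.001,-0.002,-0.012],1],
    [[0.003,0.022,0],[0.002,-0.003,-0.022],1],
    [[0.0043,0.032,0],[0.003,-0.003,-0.03],1],
    [[0.0043,0.032,0],[0.003,-0.003,-0.03],1],
    [[0.0043,0.032,0],[0.003,-0.003,-0.03],1]
  ]
}}

```text
time: 19.75
tool_pos: [0.5604, 0.1945, 0.0558]
tcp_rot: [3.077, -0.289, 0.407]
wrist_force: [8.3, -2.9, 4.7]
width: 0.381
```

```bash
python3 now.py 15,5,-27.7,-.5 10,3.3,-28.7,-.5
```

```text
t 19.85 pos [0.5603 0.1945 0.0558] F [ 8.35 -2.21  5.52] tau [-0.312 -1.406 -0.062] w 0.376 xax [ 0.949 -0.18   0.26 ] yaw -10.73 pitch 15.06
F unit 9.21 -0.77 5.32
15,5,-27.7,-.5 [-0.0001  0.0007 -0.0009] [-0.0043 -0.0053 -0.0114] [0.5599 0.194  0.0547]
10,3.3,-28.7,-.5 [ 0.0102  0.0553 -0.0009] [-0.0069 -0.0048 -0.0532] [0.5596 0.194  0.0505]
```

{"name": "move_arm", "arguments": {
  "deltas": [
    [[0.002,0.012,0],[-0.005,-0.001,-0.01],1],
    [[0.004,0.022,0],[-0.008,-0.002,-0.018],1],
    [[0.006,0.032,0],[-0.008,-0.002,-0.026],1],
    [[0.006,0.032,0],[-0.008,-0.002,-0.026],1],
    [[0.006,0.032,0],[-0.008,-0.002,-0.026],1]
  ]
}}

```text
time: 20.48
tool_pos: [0.5603, 0.1945, 0.0537]
tcp_rot: [3.092, -0.29, 0.331]
wrist_force: [8.2, -1.8, 6.8]
width: 0.376
```

```bash
python3 now.py 12,4,-28.3,-.5 10,3.3,-28.7,-.5
```

```text
t 20.575 pos [0.5602 0.1945 0.0537] F [ 8.31 -2.41  8.31] tau [-0.267 -1.317 -0.018] w 0.38 xax [ 0.96  -0.182  0.212] yaw -10.72 pitch 12.22
F unit 8.67 -0.29 7.65
12,4,-28.3,-.5 [-0.0002  0.0025 -0.001 ] [-0.0048 -0.0051 -0.0155] [0.5598 0.194  0.0522]
10,3.3,-28.7,-.5 [ 0.004   0.0243 -0.001 ] [-0.0061 -0.0049 -0.0325] [0.5596 0.194  0.0505]
```

{"name": "move_arm", "arguments": {
  "deltas": [
    [[0,0,0],[-0.004,0,0.008],1],
    [[0,0,0],[-0.008,0,0.012],1],
    [[0,0,0],[-0.008,0,0.012],1]
  ]
}}

```text
time: 20.95
tool_pos: [0.5591, 0.1946, 0.0542]
tcp_rot: [3.092, -0.29, 0.33]
wrist_force: [10.6, -1.0, 3.3]
width: 0.38
```

```bash
python3 now.py 12,5,-28.6,-.5 8,5,-29.2,-.5
```

```text
t 21.05 pos [0.5592 0.1946 0.0542] F [ 9.46 -1.4   3.96] tau [-0.156 -1.638 -0.026] w 0.38 xax [ 0.96  -0.182  0.211] yaw -10.73 pitch 12.19
F unit 10.29 0.67 3.58
12,5,-28.6,-.5 [-0.0003  0.0022 -0.001 ] [ 0.003  -0.0055 -0.0104] [0.5595 0.194  0.0532]
8,5,-29.2,-.5 [ 0.008   0.0459 -0.0009] [ 0.002  -0.0053 -0.0305] [0.5594 0.1941 0.0512]
```

{"name": "move_arm", "arguments": {
  "deltas": [
    [[0.002,0.015,0],[0.001,-0.002,-0.009],1],
    [[0.005,0.03,0],[0.001,-0.003,-0.018],1],
    [[0.008,0.046,0],[0.001,-0.003,-0.025],1],
    [[0.008,0.046,0],[0.001,-0.003,-0.025],1],
    [[0.008,0.046,0],[0.001,-0.003,-0.025],1]
  ]
}}

```text
time: 21.68
tool_pos: [0.5595, 0.1944, 0.0518]
tcp_rot: [3.108, -0.292, 0.217]
wrist_force: [9.8, 0.5, 5.0]
width: 0.378
```

```bash
python3 now.py 8,5,-29.2,-.5 4,4,-30.2,-.5
```

```text
t 21.775 pos [0.5594 0.1944 0.0518] F [ 9.27 -0.11  4.44] tau [ 0.087 -1.395 -0.003] w 0.377 xax [ 0.973 -0.184  0.139] yaw -10.74 pitch 8.0
F unit 9.42 1.84 4.6
8,5,-29.2,-.5 [-0.0002  0.0001 -0.0007] [-0.0005 -0.0037 -0.0057] [0.5594 0.1941 0.0512]
4,4,-30.2,-.5 [ 0.0081  0.0437 -0.0007] [-0.0068 -0.0025 -0.0361] [0.5588 0.1942 0.0482]
```

{"name": "move_arm", "arguments": {
  "deltas": [
    [[0.002,0.015,0],[-0.003,0.003,-0.012],1],
    [[0.005,0.03,0],[-0.005,0.004,-0.023],1],
    [[0.008,0.044,0],[-0.007,0.005,-0.033],1],
    [[0.008,0.044,0],[-0.007,0.005,-0.033],1],
    [[0.008,0.044,0],[-0.007,0.005,-0.033],1]
  ]
}}

```text
time: 22.4
tool_pos: [0.5586, 0.1944, 0.048]
tcp_rot: [3.118, -0.292, 0.108]
wrist_force: [10.5, -1.1, 3.8]
width: 0.38
```

```bash
python3 now.py 4,4,-30.2,0.2 0,3,-31.3,0.2
```

```text
t 22.5 pos [0.5585 0.1944 0.048 ] F [ 9.49 -0.52  4.46] tau [-0.145 -1.394 -0.032] w 0.38 xax [ 0.98  -0.185  0.069] yaw -10.71 pitch 3.96
F unit 9.97 0.98 4.18
4,4,-30.2,0.2 [ 0.0007 -0.0006 -0.001 ] [0.0039 0.005  0.0017] [0.5589 0.1949 0.0482]
0,3,-31.3,0.2 [ 0.009   0.0431 -0.001 ] [-0.0048  0.0066 -0.0289] [0.558  0.195  0.0451]
```

{"name": "move_arm", "arguments": {
  "deltas": [
    [[0.002,0.014,0],[-0.002,0.002,-0.012],1],
    [[0.005,0.029,0],[-0.004,0.003,-0.023],1],
    [[0.009,0.043,0],[-0.005,0.004,-0.034],1],
    [[0.009,0.043,0],[-0.005,0.004,-0.034],1],
    [[0.009,0.043,0],[-0.005,0.004,-0.034],1]
  ]
}}

```text
time: 23.12
tool_pos: [0.5578, 0.1944, 0.0441]
tcp_rot: [3.127, -0.293, -0.001]
wrist_force: [10.1, -2.3, 3.6]
width: 0.378
```

```bash
python3 now.py 0,2,-31.3,0.2 0,0,-31.3,0.2
```

```text
t 23.225 pos [0.5578 0.1945 0.0441] F [ 9.37 -1.25  3.78] tau [-0.208 -1.389 -0.044] w 0.374 xax [ 0.983 -0.186 -0.   ] yaw -10.7 pitch -0.01
F unit 9.41 0.18 3.81
0,2,-31.3,0.2 [ 0.0004 -0.0002 -0.0012] [ 0.0022  0.0056 -0.0004] [0.558  0.195  0.0441]
0,0,-31.3,0.2 [ 0.0004 -0.0002 -0.0012] [ 0.0022  0.0056 -0.0204] [0.558  0.195  0.0421]
```

{"name": "move_arm", "arguments": {
  "deltas": [
    [[0,0,0],[0.002,0.002,-0.005],1],
    [[0,0,0],[0.002,0.002,-0.01],1],
    [[0,0,0],[0.002,0.002,-0.01],1]
  ]
}}

```text
time: 23.6
tool_pos: [0.5578, 0.1945, 0.043]
tcp_rot: [3.127, -0.293, -0.001]
wrist_force: [10.3, -1.4, 3.1]
width: 0.374
```

{"name": "move_arm", "arguments": {
  "deltas": [
    [[0,0,0],[0,0,-0.004],1],
    [[0,0,0],[0,0,-0.007],1],
    [[0,0,0],[0,0,-0.007],1]
  ]
}}

```text
time: 23.98
tool_pos: [0.5579, 0.1945, 0.0424]
tcp_rot: [3.127, -0.293, -0.001]
wrist_force: [9.3, -2.5, 4.0]
width: 0.378
```

```bash
python3 now.py 0,0,-31.3,0.2
```

```text
t 24.075 pos [0.5578 0.1945 0.0424] F [ 9.89 -2.19  3.19] tau [-0.391 -1.337  0.03 ] w 0.379 xax [ 0.983 -0.185 -0.   ] yaw -10.69 pitch -0.02
F unit 9.82 -0.53 3.96
0,0,-31.3,0.2 [ 0.0006 -0.0004 -0.0012] [ 0.0017  0.0053 -0.0031] [0.558  0.195  0.0421]
```

{"name": "move_arm", "arguments": {
  "deltas": [
    [[0,0,0],[0,0,-0.005],1],
    [[0,0,0],[0,0,-0.005],1],
    [[0,0,0],[0,0,-0.005],1]
  ]
}}

```text
time: 24.45
tool_pos: [0.5578, 0.1945, 0.0423]
tcp_rot: [3.127, -0.293, -0.001]
wrist_force: [7.7, -2.7, 5.8]
width: 0.384
```

{"name": "move_arm", "arguments": {
  "deltas": [
    [[0,0,0],[0,0,-0.005],1],
    [[0,0,0],[0,0,-0.005],1],
    [[0,0,0],[0,0,-0.005],1]
  ]
}}

```text
time: 24.82
tool_pos: [0.5578, 0.1945, 0.0422]
tcp_rot: [3.127, -0.293, -0.001]
wrist_force: [7.2, -2.4, 7.9]
width: 0.376
```

```bash
python3 now.py 0,0,-31.3,0.2
```

```text
t 24.925 pos [0.5578 0.1945 0.0422] F [ 7.05 -2.87  8.91] tau [-0.381 -1.049 -0.047] w 0.381 xax [ 0.983 -0.185 -0.001] yaw -10.69 pitch -0.03
F unit 7.2 -0.87 8.66
0,0,-31.3,0.2 [ 0.0006 -0.0005 -0.0012] [ 0.0025  0.0048 -0.0007] [0.558  0.195  0.0421]
```

{"name": "move_arm", "arguments": {
  "deltas": [
    [[0,0,0],[0.004,0.001,0.006],1],
    [[0,0,0],[0.008,0,0.006],1],
    [[0,0,0],[0.008,0,0.006],1],
    [[0,0,0],[0.008,0,0.006],1]
  ]
}}

```text
time: 25.42
tool_pos: [0.5578, 0.1945, 0.0422]
tcp_rot: [3.127, -0.293, -0.003]
wrist_force: [6.4, -1.0, 7.4]
width: 0.374
```

```bash
python3 now.py 0,0,-30.75,0.2
```

```text
t 25.525 pos [0.5578 0.1946 0.0422] F [ 6.46 -1.85  5.71] tau [-0.298 -1.006  0.006] w 0.372 xax [ 0.983 -0.185 -0.002] yaw -10.69 pitch -0.11
F unit 6.55 -0.47 6.6
0,0,-30.75,0.2 [ 0.0006 -0.0014 -0.0012] [ 0.0073  0.0037 -0.001 ] [0.5586 0.1949 0.0421]
```

{"name": "move_arm", "arguments": {
  "deltas": [
    [[0,0,0],[0.006,-0.001,0.003],1],
    [[0,0,0],[0.006,-0.001,0.003],1],
    [[0,0,0],[0.006,-0.001,0.003],1]
  ]
}}

```text
time: 25.9
tool_pos: [0.5584, 0.1944, 0.0422]
tcp_rot: [3.127, -0.293, -0.003]
wrist_force: [6.8, -2.0, 5.9]
width: 0.372
```

{"name": "move_arm", "arguments": {
  "deltas": [
    [[0,0,0],[0,0,0],0.2],
    [[0,0,0],[0,0,0],0.15],
    [[0,0,0],[0,0,0],0.1],
    [[0,0,0],[0,0,0],0],
    [[0,0,0],[0,0,0],-0.1],
    [[0,0,0],[0,0,0],-0.2],
    [[0,0,0],[0,0,0],-0.2],
    [[0,0,0],[0,0,0],-0.2]
  ],
  "grip_force": 20
}}

```text
time: 26.9
tool_pos: [0.554, 0.1935, 0.0393]
tcp_rot: [3.124, -0.293, -0.017]
wrist_force: [1.3, 0.5, -0.5]
width: 0.6
```

{"name": "move_arm", "arguments": {
  "deltas": [
    [[0,0,0],[0,0,0.2],-0.2],
    [[0,0,0],[0,0,0.5],-0.2],
    [[0,0,0],[0,0,1],-0.2],
    [[0,0,0],[0,0,1],-0.2],
    [[0,0,0],[0,0,1],-0.2]
  ]
}}

```text
time: 27.52
tool_pos: [0.5544, 0.1936, 0.1406]
tcp_rot: [3.125, -0.293, -0.014]
wrist_force: [0.6, -0.2, 0.1]
width: 0.6
```

{"name": "move_arm", "arguments": {
  "deltas": [
    [[0,0,0],[0,-0.7,0.5],-0.2],
    [[0,0,0],[0,-1,0.5],-0.2],
    [[0,0,0],[0,-1,0.5],-0.2]
  ]
}}

```text
time: 27.9
tool_pos: [0.554, 0.0908, 0.1896]
tcp_rot: [3.123, -0.298, -0.017]
wrist_force: [0.3, 0.3, -0.1]
width: 0.601
```

{"name": "move_arm", "arguments": {
  "deltas": [
    [[0,0,0],[0,-0.7,0],-0.2],
    [[0,0,0],[0,-1,0],-0.2],
    [[0,0,0],[0,-1,0],-0.2]
  ]
}}

```text
time: 28.28
tool_pos: [0.5529, -0.0077, 0.1874]
tcp_rot: [3.123, -0.297, -0.022]
wrist_force: [0.1, -1.5, 0.2]
width: 0.599
```

```bash
python3 - <<'E'
from tgt import *
show()
ds=[]
for k in range(6): s,d=read_camera('side');ds.append(d)
t,_=read_camera('top')
o=np.zeros((500,800,3),np.uint8)
o[:,:400]=cv2.resize(s[285:360,250:310],(400,500),interpolation=cv2.INTER_CUBIC)
o[:,400:]=cv2.resize(t[225:300,195:255],(400,500),interpolation=cv2.INTER_CUBIC)
cv2.imwrite('pics/c5.png',o[:,:,::-1])
P=cloud('side',np.median(ds,0))
ux=np.array([np.cos(YAW),np.sin(YAW),0]);uy=np.array([-ux[1],ux[0],0]);b=np.array([.5598,.1948,0])
U=np.stack([(P-b)@ux,(P-b)@uy,P[...,2]],-1)*1e3
for x in range(-35,36,5):
    k=(abs(U[...,0]-x)<2.5)&(abs(U[...,1])<15)&(U[...,2]>35); q=U[k]
    if len(q): print(x,len(q),'top z',np.percentile(q[:,2],95).round(1),'lat at top',q[q[:,2]>np.percentile(q[:,2],80)][:,1].mean().round(1))
E
```

```text
t 28.275 pos [ 0.5529 -0.0077  0.1874] F [ 0.13 -1.45  0.19] tau [-0.027 -0.015 -0.   ] w 0.599 xax [ 0.982 -0.189 -0.014] yaw -10.88 pitch -0.79
-35 19 top z 65.5 lat at top 2.9
-30 71 top z 72.6 lat at top 0.5
-25 40 top z 74.0 lat at top 0.1
-20 38 top z 73.7 lat at top 0.4
-15 43 top z 73.5 lat at top -1.2
-10 39 top z 74.1 lat at top 0.7
-5 37 top z 73.8 lat at top 0.0
0 40 top z 73.6 lat at top 1.0
5 41 top z 73.6 lat at top -0.9
10 42 top z 74.2 lat at top 0.3
15 37 top z 74.2 lat at top 0.3
20 40 top z 73.3 lat at top 1.0
25 37 top z 73.6 lat at top 0.9
30 13 top z 72.4 lat at top -1.0
35 37 top z 65.0 lat at top -0.8
```

View pics/c5.png

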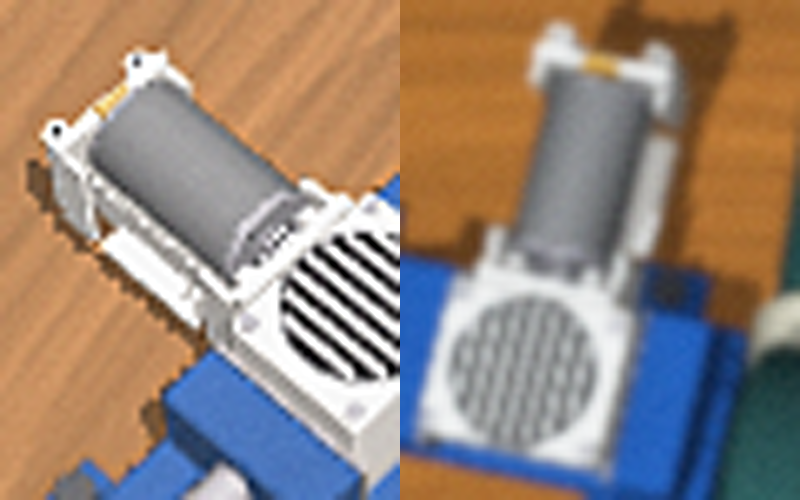

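The side view shows the cell lying level in the bay, between the spring and the brass contact. Its top is at 73.3–74.2 mm along its whole length, against 74 mm expected. The gripper is well clear, so I'm handing in.

```bash
python3 -c "
from workcell import order;print(order.finish_job())"
```

```text
the job is handed in; nothing more can be done
None
```

The big cell is in the bay and stayed there after release. I pressed its flat end back on the spring at about 20° tilt, tipped the button end down in front of the contact, then pressed the cell to the floor and let go. The job was handed in at about 28.6 s; no verdict was reported.

**Last checks:** after release, with the gripper about 20 cm away, the side camera's depth showed the cell level. Its top was at 73.3–74.2 mm along the whole length, against 74 mm expected. It was within about 1 mm of the bay's centre line, and both pictures showed it between the spring and the contact.

**Forces:** the spring push peaked at about 11.6 N, a little over the 11 N given for the stop ribs. Upward force while tipping reached about 9 N, and 10 N as the cell met the floor. That is close to the plastic's 10 N limit, so I eased off both times. The torque readings suggest most of the tipping force was friction at the spring rather than the cell catching on the contact, but I could not confirm that.

**What disagreed or went unchecked:**
- The spring reading rose about 1 N per mm instead of 1.3.
- My camera and arm positions differed by about 1 mm sideways.
- On release the arm sprang back about 4 mm in x as its load came off. The final pictures show no effect on the cell.
- The button itself was never seen. I took the end opposite the plain flat one to be the button end.
- I did not compare the rest of the bench with the first pictures; no move went near anything but the rack and the unit.

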